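# Set a stand's knurled stop collar to a horseshoe gauge

## Robot

A 6-joint arm with a two-finger parallel gripper is mounted at the origin on a cart in front of the work surface, level with it; the furniture and walls round the work are solid. World frame = base frame: x ahead of the robot, y to its left, z up, the work surface at z = 0. Lengths are in mm, angles in rad, forces in N, time in s.
With the tool pointing down it reaches from about 400 to 925 mm from the base axis. Payload 12.5 kg.
Tool frame: the origin (TCP) lies at the very end of the fingers, on their centre line; the grasp point (between the pads) lies 19 mm behind it; z points along the fingers, y is the direction in which the jaws open and shut (so a half turn about z gives the same grasp; the last joint's range is limited). The gripper opens to 95 mm and grips with 3 to 60 N. Pads are 20 mm wide; open, the fingers measure 119 mm over their backs; the gripper's body (75 mm by 180 mm) begins 59 mm behind the grasp point.
Start: joints at [-1.335, 0.491, 1.559, -0, 1.092, -0.106], TCP at [209.514, -588.859, 180.861] pointing down, gripper open.
Joint ranges: [-3.1, 3.1], [-0.84, 2.19], [0.05, 2.79], [-1.13, 4.28], [0.06, 2.93], [-2.69, 2.69]. Speed limits (rad/s): [2.22, 2.22, 2.79, 3.14, 3.14, 3.14].

## Interface

Orientations are given as [roll, pitch, yaw] about the fixed x, y, z axes, in that order (R = Rz(yaw) Ry(pitch) Rx(roll)).
In Python, from cell import env gives the robot as it stands.
- The arm moves only by the shell command python3 -m pendant 'ROWS'. ROWS is JSON, a list that holds one entry, the list of rows, each a list of 5 numbers: the opening, from 0 (shut) to 1 (fully open), then the shift along the tool's x, y, z in m, then the turn about the tool's z in rad. A call has exactly 8 rows; each row is the pose to reach, as a shift and turn from the pose commanded when the call began, along the tool's axes at that moment; what a row does not reach only later rows make up. A row lasts 1/10 s, in which the tool goes at most 50 mm and 8.59 degrees, less where a joint would pass 70% of its speed; a pose out of reach is approached as far as the arm can. A call with a gripper value outside its range is refused whole. The fingers move at their own pace and stop on an object; the grip force is fixed at half the most. Time passes only in rows, so rows that repeat a pose let the fingers close, or fill a call up. It gives the time, the measured TCP pose, the force and the opening at its end, in the units of the state.
- env.state(): the state, without advancing time (a new reading comes with each control period).
- env.read_camera(name): name is "scene" or "side" or "wrist"; returns a dict with "image" (384x512x3 uint8, blue, green, red), "range_z" (384x512 float32, mm along the optical axis (not along the pixel's ray), 0 where there is no reading), "fx", "fy", "cx", "cy" (pixels), "rvec" (rotation vector, rad) and "tvec" (3), from world to camera coordinates, as OpenCV has them; the wrist camera has in their place "tool_from_camera" (4x4, takes a point from camera to tool coordinates, whose origin is the TCP and whose axes are the flange's). Camera axes: x right, y down, z forward; pixel columns grow to the right and rows downward; lengths in mm; the calibration is good to about 2 mm. A picture is of the moment at which its call begins: read the wrist's pose just before it.
- env.job_done(): hands the job in, once; it reports no verdict.
The state is a dict: "t": time; "joints": joint angles; "qvel": joint speeds; "tau": joint torques, N m; "eef_pos": TCP position; "tcp_rot": TCP orientation; "ft_force": force on the tool from outside, world axes, zero at the start; "moment": the same for the moment, N m; "opening": opening from 0.0 (shut) to 1.0 (fully open).
Only numpy, scipy, OpenCV 4.12 (cv2) and the standard library are available. Lean on these libraries where they do the work, as an engineer would, in place of code of your own. Each camera call takes 0.05 s, during which the arm holds its last target. There are 200 camera calls.

## Task

Set the stop collar of the small bench stand to the blue horseshoe gauge: slide the gauge flat onto the stand's grey base, under the brass collar, until the rod sits home in its slot, then spin the collar down by hand until the sprung ring beneath it bears lightly on the gauge, nipping it with roughly 10 N (the weight of a full litre bottle). Never force the collar hard onto the gauge, leave the gauge standing there nipped under the collar, let go of everything, and do not disturb the amber jar, the carton or the small white tin.

Things in the scene. Friction and masses are not known exactly. Their poses are not given: they have to be found in the camera images.
- stand: Bench stand, fixed to the bench. Origin: centre of its underside, on the bench; z up along the rod. Round grey base 100 mm across, 12 mm high; from its centre a steel threaded rod of 16 mm diameter rises to 120 mm above the bench. The gauge may be brought in from any side.
- rod_foot (a point): Point on the rod's axis at the top of the base, 12 mm above the bench.
- collar: Brass knurled stop collar on the rod, 40 mm across and 34 mm high, red mark on top. Origin: on the rod's axis at the lower edge of the knurled brass (63 to 67 mm above the bench at the start); z up, turns with the collar. Right-hand multi-start thread: sinks 20 mm per turn clockwise seen from above (3.2 mm per rad); the hand must sink with it. Thread friction, about 0.06 N m, holds it where it is left.
- collar_face (a point): On the rod's axis at the lower edge of the knurled brass. Below it a dark sprung pressure ring, 35 mm across, stands out 3 to 6 mm, differently each time and not measured: only the feel tells when it meets the gauge (top 52 mm above the bench). From then on the bearing force grows by about 45 N per radian and the torque while turning by about 0.12 N m per 10 N (at rest 0.07). Over 30 N is a failure.
- gauge: Loose horseshoe gauge, about 0.13 kg. Origin: slot's centre, on the underside; z up, x from tail to the fork's open end. Blue fork 40 mm high, 48 mm wide across y, x = -25.5 to +30 mm. Slot 19 mm wide, open to +x, mouth slightly flared, closed at x = -9.5 mm. Bare metal tail: bar 14 mm thick across y, 10 to 40 mm above the underside, from the fork to x = -102 mm, to be gripped across y.
- gauge_slot (a point): Centre of the gauge's slot on the underside (the gauge's origin). When the 16 mm rod touches the closed end of the slot, the rod's axis is 1.5 mm behind this point (at gauge x = -1.5 mm).
- gauge_tail (a point): Grip point of the gauge's tail: 85 mm behind the slot's centre (-x), 28 mm above the underside.
- flux_jar: Bystander: amber jar with a white lid, 44 mm across, 47 mm high, origin at the centre of its underside.
- carton: Bystander: small brown carton 50 x 50 x 42 mm, origin at the centre of its underside.
- tinner_tin: Bystander: small white round tin with a red top, 38 mm across, 19 mm high, origin at the centre of its underside.
Mind the look-alikes: they are no part of the job. Leave any pink look-alike of the stand alone.

How it is judged:
By the outcome, as a careful person would: the job done as asked, in the order asked, and still so for the second after the job is handed in, with the robot touching nothing.
It also fails if it takes over 72 s, if anything falls off the work surface, if the arm or the gripper's body presses on something with over 40 N, if the wrist force passes 120 N, or if a joint passes its speed limit or range.

## Working session

There is one attempt and no reset: what is moved stays moved. The work goes in short steps, Python scripts to look and compute and a shell command to move; the robot and the scene stay as the last step left them, time stands still between calls to the robot, and variables do not carry over. Pictures are saved under pics/ and viewed, about 8 in all and at most 12, crops included, and the job is handed in when it is done.

```bash
ls; mkdir -p pics; cat > h.py <<'E'
import numpy as np, cv2
from cell import env
def cam(n):
    s=env.state(); c=env.read_camera(n); K=np.array([[c['fx'],0,c['cx']],[0,c['fy'],c['cy']],[0,0,1]])
    if n=='wrist':
        from scipy.spatial.transform import Rotation as R
        T=np.eye(4);T[:3,:3]=R.from_euler('xyz',s['tcp_rot']).as_matrix();T[:3,3]=s['eef_pos']
        W=T@np.array(c['tool_from_camera'])
    else:
        r=cv2.Rodrigues(np.array(c['rvec'],float))[0]; W=np.eye(4);W[:3,:3]=r.T;W[:3,3]=-r.T@np.array(c['tvec']).ravel()
    return c,K,W
def onplane(K,W,uv,z):
    uv=np.atleast_2d(uv).astype(float); d=np.c_[uv,np.ones(len(uv))]@np.linalg.inv(K).T@W[:3,:3].T
    o=W[:3,3]; return o+d*((z-o[2])/d[:,2])[:,None]
def cloud(c,K,W):
    v,u=np.mgrid[:384,:512]; Z=c['range_z']; p=np.stack([(u-K[0,2])/K[0,0]*Z,(v-K[1,2])/K[1,1]*Z,Z],-1)
    return p@W[:3,:3].T+W[:3,3]
E
python3 - <<'E'
from h import *
ims=[]
for n in ('scene','side'):
    c,K,W=cam(n); cv2.imwrite(f'pics/{n}0.png',c['image']); ims.append(c['image'])
    np.savez(f'{n}0.npz',im=c['image'],Z=c['range_z'],K=K,W=W); print(n,W[:3,3])
cv2.imwrite('pics/both.png',cv2.resize(np.vstack(ims),None,fx=.78,fy=.78))
print(env.state())
E
```

```text
pics
scene [136.90746982 620.63255832 655.55694835]
side [   54.19387471 -1362.10305052   827.0700899 ]
{'t': 0.1, 'joints': array([-1.33457091e+00,  4.91497660e-01,  1.55940234e+00, -2.79702352e-05,
        1.09170577e+00, -1.05634505e-01]), 'qvel': array([ 4.73231767e-04, -1.42909740e-03, -1.58488217e-04, -9.72015553e-05,
        3.77534177e-05,  1.15539792e-03]), 'tau': array([ 4.20667115e-03, -6.13623691e+01, -2.58606684e+01,  6.94424543e-02,
        4.70070890e-02, -4.62357934e-05]), 'eef_pos': array([ 209.45813876, -588.58280857,  180.31644638]), 'tcp_rot': array([-3.14058257e+00, -8.21510757e-05,  3.41872791e-01]), 'ft_force': array([ 0.39587116, -0.23774726,  0.14146858]), 'moment': array([-0.05464219, -0.00276087,  0.02860822]), 'opening': 1.0010087103469836}
```

View pics/both.png

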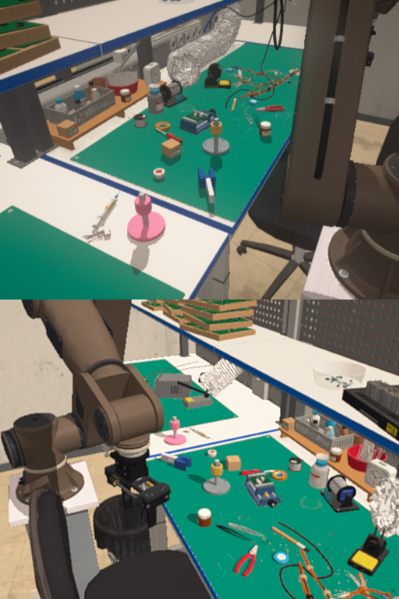

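The stack has the scene view on top and the side view below. In scene (full-resolution pixels), the grey stand is near (275,180), the blue gauge near (265,233), the carton near (220,190) and the white tin near (203,222). The amber jar is near (340,165) and the pink look-alike stand near (188,280). The grey-based stand with the brass collar fits the description. I'll confirm it in a crop and measure.

```bash
python3 - <<'E'
from h import *
a=np.load('scene0.npz');b=np.load('side0.npz')
A=cv2.resize(a['im'][130:280,180:380],None,fx=4,fy=4)[:,:]
B=cv2.resize(b['im'][180:320,190:390],None,fx=4,fy=4)
cv2.imwrite('pics/cropA.png',A);cv2.imwrite('pics/cropB.png',B)
for n,d in (('scene',a),('side',b)):
    P=cloud({'range_z':d['Z']},d['K'],d['W']); hsv=cv2.cvtColor(d['im'],cv2.COLOR_BGR2HSV); H,S,V=np.moveaxis(hsv.astype(int),-1,0)
    ok=(d['Z']>0)&(P[...,2]>8)&(P[...,2]<140)&(P[...,0]>200)&(P[...,0]<900)&(P[...,1]>-800)&(P[...,1]<100)
    for name,m in (('blue',(H>100)&(H<125)&(S>130)),('brass',(H>15)&(H<32)&(S>90)&(V>100)),('brown',(H>5)&(H<18)&(S>80)),('all',H>=0)):
        k,l,st,ce=cv2.connectedComponentsWithStats((m&ok).astype(np.uint8))
        for i in range(1,k):
            if st[i,4]>60:
                q=P[l==i]; print(n,name,ce[i].round(),st[i,4],'min',q.min(0).round(),'max',q.max(0).round(),'med',np.median(q,0).round())
E
```

```text
scene blue [264. 226.] 272 min [ 478. -103.    8.] max [544. -36.  42.] med [507. -59.  39.]
scene brass [287. 106.] 61 min [ 759. -798.   17.] max [ 822. -751.   25.] med [ 791. -776.   22.]
scene brass [277. 165.] 182 min [ 555. -281.   65.] max [ 593. -241.  101.] med [ 568. -249.   88.]
scene brass [217. 192.] 154 min [ 668. -175.    8.] max [ 729. -126.   42.] med [ 691. -135.   28.]
scene brown [208. 161.] 96 min [ 803. -320.    8.] max [ 859. -261.   15.] med [ 828. -287.   12.]
scene brown [218. 187.] 333 min [ 669. -227.    8.] max [ 750. -126.   46.] med [ 694. -143.   40.]
scene all [276. 103.] 434 min [ 750. -799.    8.] max [ 888. -717.   91.] med [ 832. -753.   26.]
scene all [230. 123.] 139 min [ 880. -567.    8.] max [ 900. -482.   76.] med [ 890. -520.   31.]
scene all [324. 122.] 192 min [ 571. -799.    8.] max [ 678. -653.   24.] med [ 606. -728.   11.]
scene all [347. 138.] 98 min [ 445. -691.    8.] max [ 550. -603.   14.] med [ 496. -640.   10.]
scene all [264. 165.] 1883 min [ 526. -468.    8.] max [ 760. -212.  121.] med [ 670. -299.   30.]
scene all [340. 164
[... 1980 characters left out ...]
ed [ 895. -549.   58.]
side all [262. 279.] 329 min [ 425. -463.    8.] max [ 468. -416.   51.] med [ 443. -450.   38.]
side all [395. 336.] 743 min [ 577. -800.    8.] max [ 707. -541.   26.] med [ 641. -745.   12.]
side all [473. 321.] 1302 min [ 744. -800.    8.] max [ 892. -725.   93.] med [ 824. -779.   24.]
side all [369. 304.] 91 min [ 637. -654.    8.] max [ 672. -564.   13.] med [ 654. -613.    9.]
side all [317. 335.] 317 min [ 442. -696.    8.] max [ 549. -607.   16.] med [ 491. -650.   11.]
side all [360. 330.] 220 min [ 566. -701.    8.] max [ 609. -656.   16.] med [ 586. -679.   11.]
side all [363. 352.] 89 min [ 530. -779.    8.] max [ 599. -710.   14.] med [ 550. -729.   10.]
```

View pics/cropA.png

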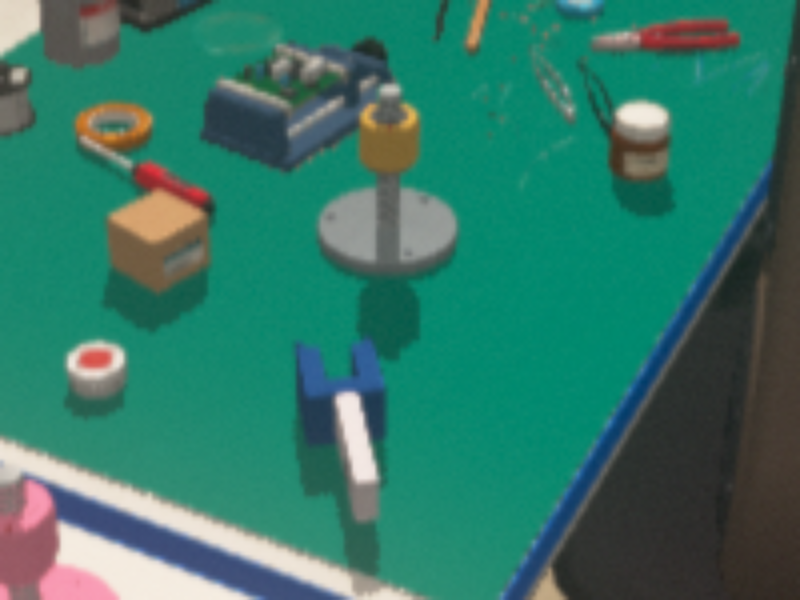

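View pics/cropB.png

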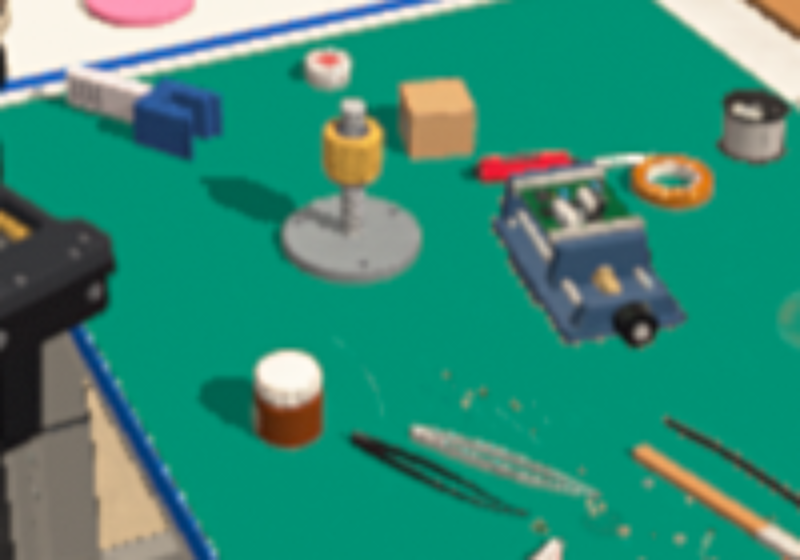

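The crops confirm the scene. The grey-base brass stand is at about (572,-266), with the collar at about z 65–100. The gauge fork is near (515,-70) with its tail end near (447,12). The jar is at (445,-438), the carton at (697,-160) and the tin at (660,-30). The pink stand lies off the mat and I'll leave it alone. Next I'll estimate the gauge pose and work out a hover pose.

```bash
cat >> h.py <<'E'
def rel(target,yaw):
    "shift in tool axes (m) and turn to reach TCP target (mm) pointing down with yaw"
    s=env.state(); y=s['tcp_rot'][2]; d=np.array(target,float)-s['eef_pos']
    print('shift',np.round([ (d[0]*np.cos(y)+d[1]*np.sin(y))/1e3,(d[0]*np.sin(y)-d[1]*np.cos(y))/1e3,-d[2]/1e3],4),'turn',round(-(yaw-y),4),'(mod 2pi)')
E
python3 - <<'E'
from h import *
c=env.read_camera('wrist');print(np.array(c['tool_from_camera']).round(3),c['fx'])
for n in('scene','side'):
    d=np.load(n+'0.npz');P=cloud({'range_z':d['Z']},d['K'],d['W'])
    m=(P[...,2]>33)&(P[...,2]<48)&(P[...,0]>430)&(P[...,0]<555)&(P[...,1]>-115)&(P[...,1]<25)
    hsv=cv2.cvtColor(d['im'],cv2.COLOR_BGR2HSV); t=m&(hsv[...,1]<110); q=P[t][:,:2]
    b=P[m&~t][:,:2]
    vx,vy,x0,y0=cv2.fitLine(q.astype(np.float32),cv2.DIST_HUBER,0,.01,.01).ravel()
    e=np.array([vx,vy]); e*=np.sign(e[0]); s=q@e; print(n,len(q),'yaw',np.arctan2(e[1],e[0]),'c',x0,y0,'tail ends',q[s.argmin()],q[s.argmax()], 'blue top min/max along',((b-[x0,y0])@e).min(),((b-[x0,y0])@e).max(),'tail min',((q-[x0,y0])@e).min(), 'blue mid',np.median((b-[x0,y0])@[-e[1],e[0]]))
rel([470,-10,200],2.28)
E
```

```text
[[ 1.00000e-03 -9.61000e-01 -2.78000e-01  7.88130e+01]
 [ 1.00000e+00  1.00000e-03 -0.00000e+00 -1.10600e+00]
 [ 1.00000e-03 -2.78000e-01  9.61000e-01 -2.04651e+02]
 [ 0.00000e+00  0.00000e+00  0.00000e+00  1.00000e+00]] 344.4173401125898
scene 164 yaw -0.9421791 c 471.07452 -16.91295 tail ends [451.11463221  14.88859335] [496.06652163 -56.01541465] blue top min/max along 39.17099333148833 95.14686609486961 tail min -37.45935836595754 blue mid 2.103269366656667
side 91 yaw -0.948609 c 468.85287 -27.236391 tail ends [441.66037695   2.38801179] [491.29673531 -60.7897131 ] blue top min/max along 32.66317376260052 89.91843139563423 tail min -39.92112405552737 blue mid -0.21764137309412748
shift [ 0.4394 -0.4578 -0.0196] turn -1.9382 (mod 2pi)
```

```bash
python3 -m pendant '[[[1,0.027,-0.029,-0.002,-0.116],[1,0.054,-0.058,-0.004,-0.232],[1,0.081,-0.087,-0.006,-0.348],[1,0.108,-0.117,-0.008,-0.464],[1,0.135,-0.146,-0.01,-0.58],[1,0.161,-0.175,-0.01,-0.696],[1,0.188,-0.205,-0.01,-0.812],[1,0.215,-0.234,-0.01,-0.93]]]' && python3 -m pendant '[[[1,0.04,0.004,-0.001,-0.116],[1,0.08,0.008,-0.002,-0.232],[1,0.12,0.012,-0.003,-0.348],[1,0.16,0.016,-0.004,-0.464],[1,0.2,0.02,-0.006,-0.58],[1,0.24,0.024,-0.008,-0.696],[1,0.28,0.028,-0.01,-0.812],[1,0.316,0.032,-0.01,-0.925]]]'
python3 - <<'E'
from h import *
c,K,W=cam('wrist'); cv2.imwrite('pics/w1.png',c['image']); np.savez('w1.npz',im=c['image'],Z=c['range_z'],K=K,W=W)
s=env.state();print(s['t'],s['joints'].round(3),s['eef_pos'],s['tcp_rot'])
P=cloud(c,K,W)
m=(P[...,2]>33)&(P[...,2]<48)&(P[...,0]>420)&(P[...,0]<570)&(P[...,1]>-135)&(P[...,1]<45)
hsv=cv2.cvtColor(c['image'],cv2.COLOR_BGR2HSV); t=m&(hsv[...,1]<110); q=P[t][:,:2]; b=P[m&~t][:,:2]
x=cv2.fitLine(q.astype(np.float32),cv2.DIST_HUBER,0,.01,.01).ravel(); e=x[:2]*np.sign(x[0]); c0=x[2:]; n=np.array([-e[1],e[0]])
pr=lambda a:np.round([np.percentile(a,.5),np.percentile(a,99.5)],1)
print('yaw',np.arctan2(e[1],e[0]),c0,'tail along',pr((q-c0)@e),'across',pr((q-c0)@n),'blue along',pr((b-c0)@e),'across',pr((b-c0)@n),e)
E
```

```text
t: 0.95
eef_pos: [333.9, -294.7, 190.8]
tcp_rot: [3.142, 0.0, 1.276]
ft_force: [0.3, 0.8, -0.1]
opening: 1.0
t: 1.75
eef_pos: [457.7, -1.9, 201.1]
tcp_rot: [3.141, 0.0, 2.202]
ft_force: [0.5, -1.0, 0.5]
opening: 1.001
1.8 [-1.420e-01  2.300e-01  1.921e+00  1.000e-03  9.900e-01 -7.820e-01] [459.17029807   1.11206612 200.98256818] [ 3.14008501e+00 -9.41463503e-05  2.20983473e+00]
yaw -0.93603706 [469.9104   -18.606062] tail along [-37.7  41.1] across [-6.8  6.6] blue along [39.  92.4] across [-23.4  24.1] [ 0.59298366 -0.80521446]
```

View pics/w1.png

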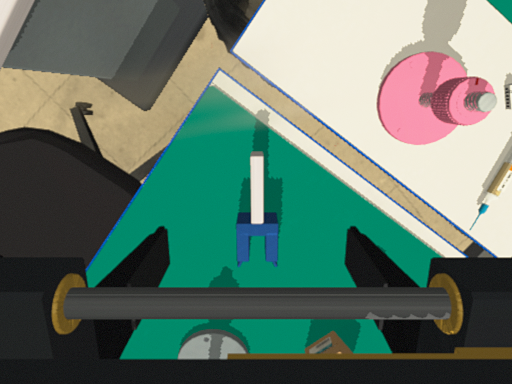

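Wrist view: the gauge is at (257,210), with the tail at (257,155–220) and the fork mouth at (257,262). The stand base is at the lower edge (213,345), and the pink look-alike is off to the upper right. I'll descend partway above the tail and settle.

```bash
python3 -m pendant '[[[1,0,0,0.03,0],[1,0,0,0.06,0],[1,0,0,0.09,0],[1,0,0,0.12,0],[1,0,0,0.13,0],[1,0,0,0.13,0],[1,0,0,0.13,0],[1,0,0,0.13,0]]]'
python3 - <<'E'
from h import *
rel([457.6,-1.9,9.5],2.2056); print(env.state()['eef_pos'])
E
```

```text
t: 2.6
eef_pos: [458.0, -3.9, 72.0]
tcp_rot: [3.14, 0.002, 2.197]
ft_force: [-0.3, 0.4, -0.2]
opening: 1.001
shift [0.0018 0.0009 0.0625] turn -0.0088 (mod 2pi)
[457.98626257  -3.89061034  71.9923902 ]
```

```bash
python3 -m pendant '[[[1,0.002,0.001,0.02,-0.009],[1,0.002,0.001,0.04,-0.009],[1,0.002,0.001,0.055,-0.009],[1,0.002,0.001,0.0625,-0.009],[1,0.002,0.001,0.0625,-0.009],[1,0.002,0.001,0.0625,-0.009],[0.5,0.002,0.001,0.0625,-0.009],[0.1,0.002,0.001,0.0625,-0.009]]]' && python3 -m pendant '[[[0.05,0,0,0,0],[0,0,0,0,0],[0,0,0,0,0],[0,0,0,0,0],[0,0,0,0,0],[0,0,0,0,0],[0,0,0,0,0],[0,0,0,0,0]]]'
```

```text
t: 3.4
eef_pos: [457.3, -1.6, 8.9]
tcp_rot: [3.141, 0.001, 2.206]
ft_force: [-0.9, -0.7, 0.3]
opening: 0.886
t: 4.2
eef_pos: [457.0, -1.6, 8.3]
tcp_rot: [-3.142, 0.0, 2.206]
ft_force: [0.2, 0.3, 0.4]
opening: 0.217
```

```bash
python3 -m pendant '[[[0,0,0,0,0],[0,0,0,0,0],[0,0,0,0,0],[0,0,0,0,0],[0,0,0,-0.004,0],[0,0,0,-0.008,0],[0,0,0,-0.012,0],[0,0,0,-0.0145,0]]]'
python3 - <<'E'
from h import *
d=np.array([.593,-.805]); st=np.array([573,-264]); t=st-(100+85)*d; print(t); rel([*t,23],2.2056)
E
```

```text
t: 5.0
eef_pos: [457.1, -1.6, 23.4]
tcp_rot: [3.141, 0.001, 2.206]
ft_force: [-0.7, -0.9, -0.0]
opening: 0.007
[ 463.295 -115.075]
shift [-0.095  -0.0623  0.0004] turn 0.0002 (mod 2pi)
```

The opening of 0.007 means the fingers closed on nothing, or the gauge was pushed. I'll look.

```bash
python3 - <<'E'
from h import *
c,K,W=cam('wrist'); a=c['image']
np.savez('w2.npz',im=c['image'],Z=c['range_z'],K=K,W=W)
b,_,_=cam('scene'); 
cv2.imwrite('pics/w2.png',np.hstack([cv2.resize(a,(400,300)),cv2.resize(b['image'][150:270,180:340],(400,300))]))
print(env.state())
E
```

```text
{'t': 5.1, 'joints': array([-1.48108225e-01,  5.12553533e-01,  2.11549070e+00, -1.61012544e-04,
        5.12688325e-01, -7.83002520e-01]), 'qvel': array([-0.00034243,  0.01005802,  0.00515012,  0.00070578, -0.00949455,
        0.00074138]), 'tau': array([ 1.45114728e-02, -4.94485474e+01, -1.23446372e+01,  1.61653000e-02,
        1.89472977e-01, -1.32017144e-04]), 'eef_pos': array([457.17232336,  -1.60541857,  23.26987219]), 'tcp_rot': array([3.14103882e+00, 6.62785353e-04, 2.20583072e+00]), 'ft_force': array([-0.56769848,  0.5222546 ,  0.07919648]), 'moment': array([-0.0188262 , -0.10174165,  0.03051073]), 'opening': 0.004832980124923853}
```

View pics/w2.png

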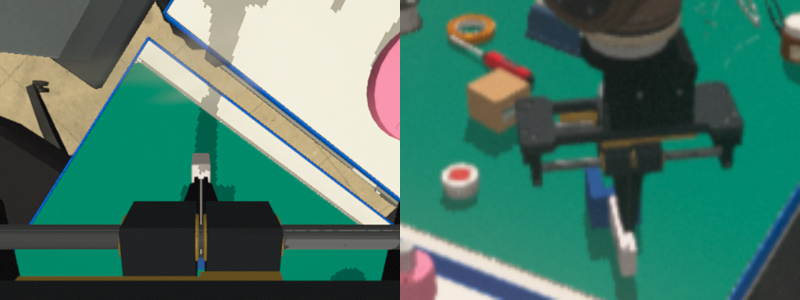

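```bash
python3 - <<'E'
from h import *
d=np.load('w2.npz');P=cloud({'range_z':d['Z']},d['K'],d['W']); hsv=cv2.cvtColor(d['im'],cv2.COLOR_BGR2HSV)
for r in range(190,260,6):
    print(r,[tuple(P[r,u].round().astype(int)) for u in (244,250,256,262,268)])
c,K,W=cam('side');P=cloud(c,K,W);hsv=cv2.cvtColor(c['image'],cv2.COLOR_BGR2HSV)
m=(hsv[...,0]>100)&(hsv[...,0]<125)&(hsv[...,1]>130)&(P[...,0]>400)&(P[...,0]<570)&(P[...,1]>-130)&(P[...,1]<0)&(c['range_z']>0)
q=P[m];print(m.sum(),np.percentile(q,[1,50,99],axis=0).round(1))
cv2.imwrite('pics/s2.png',cv2.resize(c['image'][165:285,160:320],(800,600)))
E
```

```text
190 [(np.int64(441), np.int64(7), np.int64(2)), (np.int64(444), np.int64(10), np.int64(2)), (np.int64(447), np.int64(12), np.int64(3)), (np.int64(410), np.int64(63), np.int64(228)), (np.int64(454), np.int64(17), np.int64(3))]
196 [(np.int64(443), np.int64(4), np.int64(3)), (np.int64(444), np.int64(9), np.int64(15)), (np.int64(448), np.int64(11), np.int64(13)), (np.int64(451), np.int64(14), np.int64(14)), (np.int64(456), np.int64(13), np.int64(2))]
202 [(np.int64(446), np.int64(0), np.int64(2)), (np.int64(445), np.int64(9), np.int64(26)), (np.int64(448), np.int64(11), np.int64(26)), (np.int64(451), np.int64(14), np.int64(26)), (np.int64(459), np.int64(10), np.int64(2))]
208 [(np.int64(448), np.int64(-3), np.int64(3)), (np.int64(445), np.int64(10), np.int64(39)), (np.int64(448), np.int64(12), np.int64(39)), (np.int64(451), np.int64(13), np.int64(38)), (np.int64(454), np.int64(15), np.int64(35))]
214 [(np.int64(451), np.int64(-6), np.int64(3)), (np.int64(447), np.int64(7), np.int64(41)), (np.int64(449), np.int64(9), np.int64(42)), (np.int64(452), np.int64(11), np.int64(41)), (np.int64(4
[... 1000 characters left out ...]
(448), np.int64(7), np.int64(81)), (np.int64(451), np.int64(8), np.int64(78)), (np.int64(452), np.int64(11), np.int64(82)), (np.int64(454), np.int64(12), np.int64(82))]
250 [(np.int64(445), np.int64(6), np.int64(89)), (np.int64(448), np.int64(7), np.int64(87)), (np.int64(450), np.int64(8), np.int64(85)), (np.int64(452), np.int64(11), np.int64(88)), (np.int64(454), np.int64(12), np.int64(87))]
256 [(np.int64(445), np.int64(6), np.int64(94)), (np.int64(448), np.int64(7), np.int64(94)), (np.int64(451), np.int64(7), np.int64(89)), (np.int64(452), np.int64(11), np.int64(94)), (np.int64(410), np.int64(63), np.int64(228))]
291 [[ 477.  -111.2    4.3]
 [ 503.2  -81.4   29.8]
 [ 540.5  -51.    43.1]]
```

View pics/s2.png

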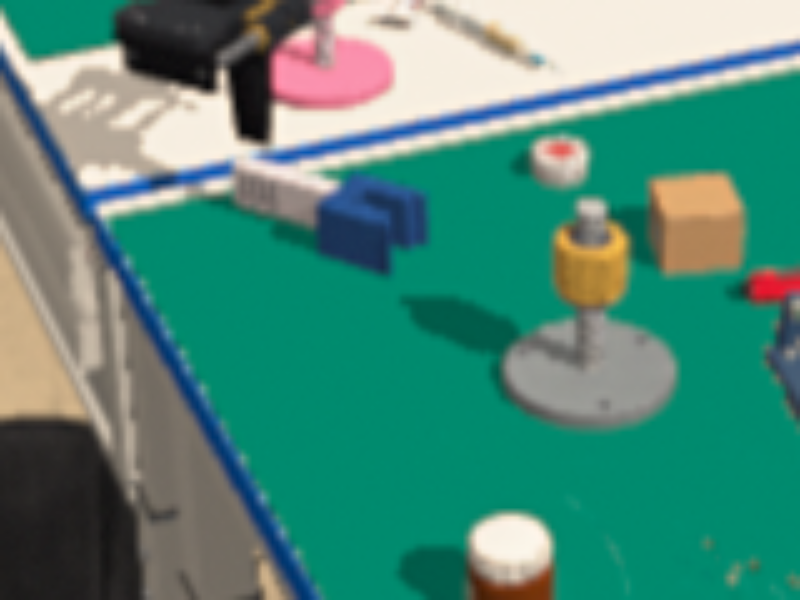

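```bash
python3 - <<'E'
from h import *
c,K,W=cam('side')
o=W[:3,3]
for uv in ((211,193),(208,193),(214,192)):
    for z in (20,35,50,65): print(uv,z,onplane(K,W,uv,z)[0].round(0),end=' ')
    print()
P=cloud(c,K,W); im=c['image']
r=[(v,u,P[v,u].round().astype(int).tolist()) for v in range(170,200,3) for u in (208,211)]
print(*r,sep='\n')
d=np.load('w2.npz');P=cloud({'range_z':d['Z']},d['K'],d['W'])
for r in range(220,234,2): print(r,[P[r,u].round().astype(int).tolist() for u in range(244,270,3)])
E
```

```text
(211, 193) 20 [477.  60.  20.] (211, 193) 35 [469.  34.  35.] (211, 193) 50 [461.   7.  50.] (211, 193) 65 [453. -19.  65.] 
(208, 193) 20 [468.  65.  20.] (208, 193) 35 [460.  38.  35.] (208, 193) 50 [452.  12.  50.] (208, 193) 65 [444. -15.  65.] 
(214, 192) 20 [488.  63.  20.] (214, 192) 35 [480.  36.  35.] (214, 192) 50 [472.  10.  50.] (214, 192) 65 [464. -17.  65.] 
(170, 208, [447, -24, 150])
(170, 211, [451, -42, 158])
(173, 208, [438, -54, 155])
(173, 211, [452, -39, 146])
(176, 208, [445, -27, 131])
(176, 211, [457, -17, 124])
(179, 208, [449, -11, 112])
(179, 211, [457, -15, 113])
(182, 208, [448, -12, 102])
(182, 211, [456, -19, 104])
(185, 208, [448, -8, 90])
(185, 211, [456, -15, 91])
(188, 208, [448, -8, 79])
(188, 211, [457, -12, 79])
(191, 208, [450, 1, 63])
(191, 211, [457, -7, 65])
(194, 208, [476, 93, 0])
(194, 211, [485, 89, 0])
(197, 208, [447, -3, 44])
(197, 211, [459, 2, 38])
220 [[453, -10, 2], [447, 3, 40], [449, 4, 40], [450, 5, 40], [452, 6, 41], [453, 7, 41], [454, 8, 40], [456, 9, 41], [457, 10, 40]]
222 [[454, -11, 3], [448, 2, 40], [450, 3, 40], [451, 4, 41], [452, 6, 42], [454, 6, 41], [455, 7, 40], [456, 8, 41], [458, 9, 40]]
224 [[455, -13, 3], [449, 1, 40], [450, 2, 41], [452, 3, 40], [453, 4, 41], [454, 6, 41], [456, 6, 40], [458, 7, 40], [459, 8, 40]]
226 [[456, -14, 2], [410, 63, 228], [447, 7, 58], [448, 8, 59], [454, 3, 41], [455, 4, 40], [452, 11, 58], [453, 12, 59], [460, 7, 39]]
228 [[457, -15, 3], [450, -1, 40], [447, 7, 61], [448, 8, 62], [455, 2, 40], [452, 8, 57], [452, 11, 63], [453, 12, 61], [460, 6, 40]]
230 [[458, -17, 2], [451, -2, 41], [447, 7, 64], [448, 8, 64], [451, 7, 60], [452, 9, 60], [452, 11, 64], [453, 12, 64], [461, 5, 40]]
232 [[459, -18, 2], [452, -3, 41], [447, 7, 68], [448, 8, 67], [450, 8, 64], [452, 9, 63], [452, 11, 67], [453, 12, 66], [461, 5, 41]]
```

The depth data show the real fingertips at z≈56 while the TCP reads 23, so the closed fingers ended just above the tail. The gauge is undisturbed at top z 40. I'll check whether the open fingers show the same offset in the first wrist image.

```bash
python3 - <<'E'
from h import *
for f,tz in(('w1',201),('w2',23.3)):
    d=np.load(f+'.npz');P=cloud({'range_z':d['Z']},d['K'],d['W']); Wi=np.linalg.inv
    for (u0,u1) in ((90,180),(345,440),(230,285)):
        Q=P[215:285,u0:u1].reshape(-1,3); Q=Q[(Q[:,2]>tz+5)&(Q[:,2]<tz+120)]
        if len(Q)>5:
            i=Q[:,2].argsort(); print(f,u0,len(Q),'lowest z above TCP',(Q[i[:5],2]-tz).round(1),Q[i[2]].round(1))
E
```

```text
w1 90 2332 lowest z above TCP [33.5 34.2 34.3 34.5 34.6] [415.2 -23.8 235.3]
w1 345 2516 lowest z above TCP [33.7 34.1 34.2 34.5 34.5] [493.1  31.6 235.2]
w2 90 44 lowest z above TCP [117.1 117.2 117.6 117.7 117.7] [418.7  14.6 140.9]
w2 230 1716 lowest z above TCP [15.  15.5 15.7 15.8 15.9] [459.5   7.4  39. ]
```

The offset is the same open and closed: the tips are 33 mm above the reported TCP. I'll use tips = TCP z + 33 from here. Opening, then going down gently while watching the force.

```bash
python3 -m pendant '[[[1,0,0,0,0],[1,0,0,0,0],[1,0,0,0,0],[1,0,0,0,0],[1,0,0,0,0],[1,0,0,0,0],[1,0,0,0,0],[1,0,0,0,0]]]' && python3 -m pendant '[[[1,0,0,0,0],[1,0,0,0.006,0],[1,0,0,0.012,0],[1,0,0,0.018,0],[1,0,0,0.022,0],[1,0,0,0.025,0],[1,0,0,0.028,0],[1,0,0,0.028,0]]]'
```

```text
t: 6.0
eef_pos: [457.0, -1.6, 22.8]
tcp_rot: [-3.142, 0.0, 2.206]
ft_force: [-0.7, -0.1, -0.5]
opening: 0.62
t: 6.8
eef_pos: [456.8, -1.6, -5.5]
tcp_rot: [-3.141, -0.0, 2.206]
ft_force: [0.4, 0.4, -0.8]
opening: 0.999
```

```bash
python3 -m pendant '[[[1,0,0,0.004,0],[1,0,0,0.008,0],[1,0,0,0.011,0],[1,0,0,0.013,0],[1,0,0,0.0145,0],[1,0,0,0.0155,0],[1,0,0,0.0155,0],[0.2,0,0,0.0155,0]]]' && python3 -m pendant '[[[0,0,0,0,0],[0,0,0,0,0],[0,0,0,0,0],[0,0,0,0,0],[0,0,0,0,0],[0,0,0,0,0],[0,0,0,0,0],[0,0,0,0,0]]]'&& python3 -m pendant '[[[0,0,0,0,0],[0,0,0,0,0],[0,0,0,0,0],[0,0,0,0,0],[0,0,0,0,0],[0,0,0,0,0],[0,0,0,0,0],[0,0,0,0,0]]]'
```

```text
t: 7.6
eef_pos: [457.0, -1.6, -20.6]
tcp_rot: [3.142, 0.0, 2.206]
ft_force: [0.3, 0.7, 0.2]
opening: 0.959
t: 8.4
eef_pos: [456.9, -1.6, -20.7]
tcp_rot: [-3.142, 0.0, 2.206]
ft_force: [-0.5, -0.5, -0.3]
opening: 0.297
t: 9.2
eef_pos: [457.0, -1.6, -20.7]
tcp_rot: [-3.142, 0.0, 2.206]
ft_force: [-0.4, 0.6, 0.2]
opening: 0.145
```

Gripped: opening 0.145 is about 14 mm. Now lift and move to the pre-insert pose.

```bash
python3 -m pendant '[[[0,0,0,-0.006,0],[0,0,0,-0.012,0],[0,0,0,-0.015,0],[0,-0.02,-0.012,-0.015,0],[0,-0.045,-0.03,-0.015,0],[0,-0.07,-0.046,-0.015,0],[0,-0.09,-0.058,-0.015,0],[0,-0.095,-0.062,-0.015,0]]]' && python3 -m pendant '[[[0,0,0,0,0],[0,0,0,0,0],[0,0,0,0,0],[0,0,0,0,0],[0,0,0,0,0],[0,0,0,0,0],[0,0,0,0,0],[0,0,0,0,0]]]'
cat > meas.py <<'E'
from h import *
import sys
s=env.state(); yaw=s['tcp_rot'][2]-np.pi; e=np.array([np.cos(yaw),np.sin(yaw)]); n=np.array([-e[1],e[0]])
print(s['eef_pos'].round(1),'nominal origin',(s['eef_pos'][:2]+85*e).round(1))
for nm in('scene','side'):
    c,K,W=cam(nm);P=cloud(c,K,W);hsv=cv2.cvtColor(c['image'],cv2.COLOR_BGR2HSV);H,S,V=np.moveaxis(hsv.astype(int),-1,0)
    ok=(c['range_z']>0)&(P[...,0]>400)&(P[...,0]<640)&(P[...,1]>-330)&(P[...,1]<0)
    b=P[ok&(H>100)&(H<125)&(S>130)&(P[...,2]>30)&(P[...,2]<70)]
    zt=np.percentile(b[:,2],95); b=b[b[:,2]>zt-6]
    q=P[ok&(H>15)&(H<32)&(S>90)&(V>90)&(P[...,2]>60)&(P[...,2]<110)]
    # collar cylinder fit radius 20 on side wall points
    q=q[(q[:,2]<np.percentile(q[:,2],98)-5)]
    from scipy.optimize import least_squares
    r=least_squares(lambda p:np.hypot(q[:,0]-p[0],q[:,1]-p[1])-20,[572,-266],loss='soft_l1').x
    rodm=P[ok&(S<70)&(P[...,2]>106)&(P[...,2]<119)&(np.hypot(P[...,0]-r[0],P[...,1]-r[1])<14)]
    al=np.percentile(b[:,:2]@e,[1,99]); ac=np.percentile(b[:,:2]@n,[1,99])
    print(nm,'top',zt.round(1),'collar',r.round(1),'z',np.percentile(q[:,2],[1,99]).round(1),'front of fork to axis',round(r@e-al[1],1),'fork len',np.ptp(al).round(1),'w',np.ptp(ac).round(1),'lateral axis-gauge',round(r@n-ac.mean(),1),'n',len(b),len(q))
    cv2.imwrite(f'pics/{sys.argv[1]}_{nm}.png',c['image']); np.savez(f'{sys.argv[1]}_{nm}.npz',im=c['image'],Z=c['range_z'],K=K,W=W)
ims=[np.load(f'{sys.argv[1]}_{k}.npz')['im'] for k in('scene','side')]
cv2.imwrite(f'pics/{sys.argv[1]}.png',np.hstack([cv2.resize(ims[0][130:250,220:340],(400,400)),cv2.resize(ims[1][180:280,220:320],(400,400))]))
E
python3 meas.py m1
```

```text
t: 10.0
eef_pos: [463.9, -116.8, -5.4]
tcp_rot: [3.141, 0.001, 2.204]
ft_force: [0.5, -0.1, -1.1]
opening: 0.147
t: 10.8
eef_pos: [463.4, -114.8, -5.7]
tcp_rot: [-3.142, 0.0, 2.206]
ft_force: [0.8, -0.1, -2.5]
opening: 0.146
[ 463.4 -114.8   -5.7] nominal origin [ 513.8 -183.2]
scene top 56.0 collar [ 575.4 -263.4] z [65.8 95.2] front of fork to axis 90.4 fork len 22.3 w 46.5 lateral axis-gauge -0.7 n 23 112
side top 56.7 collar [ 572.7 -264.7] z [65.3 97.1] front of fork to axis 70.9 fork len 49.1 w 47.1 lateral axis-gauge 3.9 n 121 128
```

View pics/m1.png

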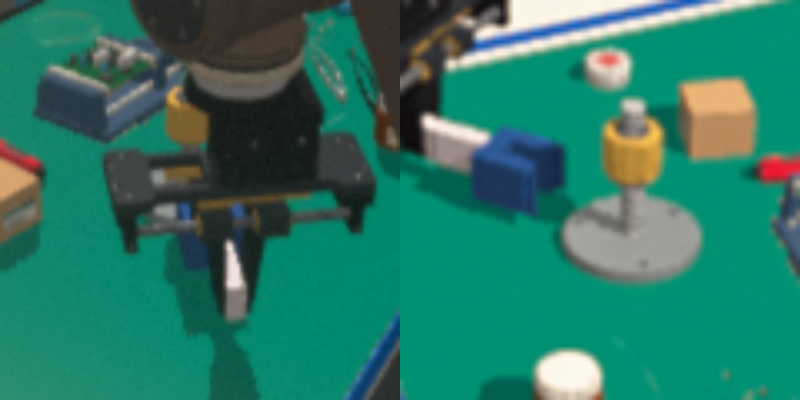

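```bash
python3 - <<'E'
from h import *
from scipy.optimize import least_squares
yaw=2.2056-np.pi; e=np.array([np.cos(yaw),np.sin(yaw)]); n=np.array([-e[1],e[0]])
for f in('scene0','side0','w1','m1_side'):
    d=np.load(f+'.npz');P=cloud({'range_z':d['Z']},d['K'],d['W']);hsv=cv2.cvtColor(d['im'],cv2.COLOR_BGR2HSV);H,S,V=np.moveaxis(hsv.astype(int),-1,0)
    ok=(d['Z']>0)&(P[...,0]>400)&(P[...,0]<640)&(P[...,1]>-330)&(P[...,1]<20)
    b=P[ok&(H>100)&(H<125)&(S>130)&(P[...,2]>30)&(P[...,2]<70)]
    zt=np.percentile(b[:,2],90); b=b[b[:,2]>zt-4]; al=np.percentile(b[:,:2]@e,[1,99]);ac=np.percentile(b[:,:2]@n,[1,99])
    print(f,zt.round(1),'fork along',al.round(1),'across',ac.round(1),'mid',ac.mean().round(1),end=' ')
    q=P[ok&(H>15)&(H<32)&(S>90)&(V>90)&(P[...,2]>66)&(P[...,2]<95)]
    if len(q)>20:
        r=least_squares(lambda p:np.hypot(q[:,0]-p[0],q[:,1]-p[1])-20,[572,-266],loss='soft_l1').x; print('collar',r.round(1),'lat',(r@n).round(1),'along',(r@e).round(1),end=' ')
    g=P[ok&(S<60)&(P[...,2]>9)&(P[...,2]<16)&(np.hypot(P[...,0]-573,P[...,1]+264)<58)][:,:2]
    if len(g)>50: (cx,cy),ra=cv2.minEnclosingCircle(g.astype(np.float32)); print('base',round(cx,1),round(cy,1),round(ra,1),'lat',round(np.dot([cx,cy],n),1))
    else: print()
E
```

```text
scene0 41.3 fork along [333.6 382.1] across [346.4 392.9] mid 369.6 collar [ 575.4 -263.7] lat 306.9 along 553.6 base 573.4 -262.2 50.2 lat 306.2
side0 42.4 fork along [338.  387.2] across [341.3 386.8] mid 364.0 collar [ 572.9 -264.5] lat 304.4 along 552.7 base 571.0 -268.8 51.7 lat 300.4
w1 41.5 fork along [333.  384.2] across [345.1 391.1] mid 368.1 base 565.2 -251.9 47.1 lat 305.7
m1_side 56.1 fork along [433.  481.9] across [276.7 323.9] mid 300.3 collar [ 572.8 -264.7] lat 304.2 along 552.8 base 570.3 -265.1 52.5 lat 302.0
```

```bash
python3 -m pendant '[[[0,-0.01,0.001,0.001,0],[0,-0.02,0.001,0.001,0],[0,-0.03,0.001,0.001,0],[0,-0.04,0.001,0.001,0],[0,-0.05,0.001,0.001,0],[0,-0.056,0.001,0.001,0],[0,-0.06,0.001,0.001,0],[0,-0.06,0.001,0.001,0]]]' && python3 -m pendant '[[[0,-0.002,0,0,0],[0,-0.004,0,0,0],[0,-0.006,0,0,0],[0,-0.008,0,0,0],[0,-0.01,0,0,0],[0,-0.012,0,0,0],[0,-0.012,0,0,0],[0,-0.012,0,0,0]]]'; python3 meas.py m2
```

```text
t: 11.7
eef_pos: [500.0, -162.9, -6.7]
tcp_rot: [3.142, 0.0, 2.205]
ft_force: [-0.2, -0.9, -1.3]
opening: 0.144
t: 12.5
eef_pos: [506.9, -172.2, -6.7]
tcp_rot: [-3.141, -0.0, 2.206]
ft_force: [-0.4, -0.7, -0.6]
opening: 0.146
[ 506.9 -172.2   -6.7] nominal origin [ 557.3 -240.6]Traceback (most recent call last):
  File "meas.py", line 17, in <module>
    print(nm,'top',zt.round(1),'collar',r.round(1),'z',np.percentile(q[:,2],[1,99]).round(1),'front of fork to axis',round(r@e-al[1],1),'fork len',np.ptp(al).round(1),'w',np.ptp(ac).round(1),'lateral axis-gauge',round(r@n-ac.mean(),1),'n',len(b),len(q))
                                                       ~~~~~~~~~~~~~^^^^^^^^^^^^^^^
    return _quantile_unchecked(
        a, q, axis, out, overwrite_input, method, keepdims, weights)
    return _ureduce(a,
                    func=_quantile_ureduce_func,
    ...<5 lines>...
                    overwrite_input=overwrite_input,
                    method=method)
    r = func(a, **kwargs)
    result = _quantile(arr,
                       quantiles=q,
    ...<2 lines>...
                       out=out,
                       weights=wgt)
    slices_having_nans = np.isnan(arr[-1, ...])
                                  ~~~^^^^^^^^^
IndexError: index -1 is out of bounds for axis 0 with size 0
```

No contact force with the mouth about 10 mm past the rod's front. Continuing slowly.

```bash
for i in 1; do python3 -m pendant '[[[0,-0.002,0,0,0],[0,-0.004,0,0,0],[0,-0.006,0,0,0],[0,-0.008,0,0,0],[0,-0.01,0,0,0],[0,-0.01,0,0,0],[0,-0.01,0,0,0],[0,-0.01,0,0,0]]]'; done; python3 -m pendant '[[[0,-0.002,0,0,0],[0,-0.004,0,0,0],[0,-0.006,0,0,0],[0,-0.008,0,0,0],[0,-0.01,0,0,0],[0,-0.012,0,0,0],[0,-0.013,0,0,0],[0,-0.013,0,0,0]]]'
python3 - <<'E'
from h import *
c,K,W=cam('side'); cv2.imwrite('pics/m2.png',cv2.resize(c['image'][180:280,220:320],(600,600),interpolation=cv2.INTER_CUBIC)); s=env.state();print(s['ft_force'],s['moment'])
E
```

```text
t: 13.35
eef_pos: [512.7, -180.2, -6.7]
tcp_rot: [-3.141, -0.0, 2.206]
ft_force: [-0.3, -0.4, -1.5]
opening: 0.147
t: 14.15
eef_pos: [520.6, -190.8, -6.7]
tcp_rot: [-3.142, 0.0, 2.206]
ft_force: [0.2, 0.3, -0.4]
opening: 0.146
[-0.43105569  0.28812926 -0.86892304] [ 0.12663638 -0.08483205  0.03727333]
```

View pics/m2.png

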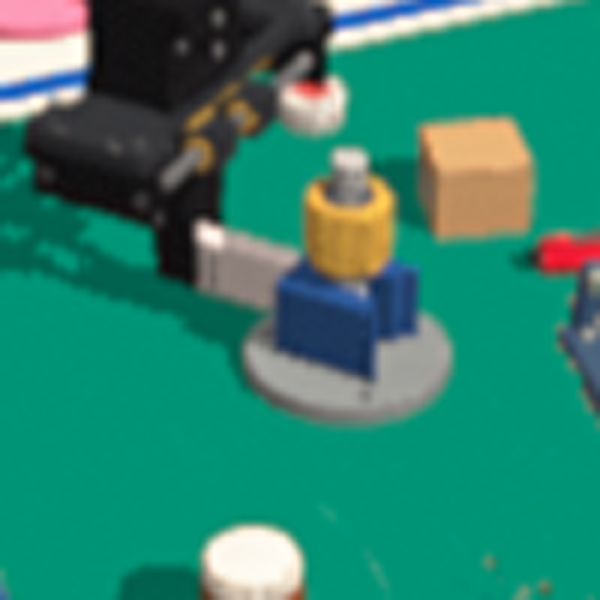

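The side view (600 px crop) shows the fork straddling the rod under the collar (345,250), with the gauge over the base. Lowering onto the base, then creeping home.

```bash
python3 -m pendant '[[[0,0,0,0.0005,0],[0,0,0,0.001,0],[0,0,0,0.0015,0],[0,0,0,0.0015,0],[0,-0.001,0,0.0015,0],[0,-0.002,0,0.0015,0],[0,-0.003,0,0.0015,0],[0,-0.003,0,0.0015,0]]]';  python3 -m pendant '[[[0,-0.0005,0,0.0002,0],[0,-0.001,0,0.0004,0],[0,-0.0015,0,0.0004,0],[0,-0.002,0,0.0004,0],[0,-0.0025,0,0.0004,0],[0,-0.0025,0,0.0004,0],[0,-0.0025,0,0.0004,0],[0,-0.0025,0,0.0004,0]]]'
```

```text
t: 15.0
eef_pos: [522.4, -193.3, -8.2]
tcp_rot: [-3.142, 0.0, 2.206]
ft_force: [-0.5, -0.4, -1.1]
opening: 0.143
t: 15.8
eef_pos: [523.4, -194.8, -8.6]
tcp_rot: [-3.141, -0.001, 2.206]
ft_force: [-1.5, 4.7, 1.0]
opening: 0.148
```

```bash
python3 -m pendant '[[[0,-0.0003,0,0.0002,0],[0,-0.0006,0,0.0004,0],[0,-0.0009,0,0.0005,0],[0,-0.0012,0,0.0005,0],[0,-0.0012,0,0.0005,0],[0,-0.0012,0,0.0005,0],[0,-0.0012,0,0.0005,0],[0,-0.0012,0,0.0005,0]]]'; python3 -c "
from h import *
s=env.state();print(s['ft_force'],s['moment'],s['eef_pos'])"
```

```text
t: 16.6
eef_pos: [523.3, -194.8, -8.8]
tcp_rot: [-3.141, -0.003, 2.206]
ft_force: [-5.9, 10.7, 8.0]
opening: 0.146
[-5.93908627 10.67755781  8.03605328] [1.62565956 0.75792535 0.16863404] [ 523.32580293 -194.79275818   -8.82837534]
```

Home: TCP stopped, about 12 N axially and 8 N up from the base. I'll relax, release and lift.

```bash
python3 -m pendant '[[[0,0.0008,0,-0.0002,0],[0,0.0014,0,-0.0003,0],[0,0.0014,0,-0.0003,0],[1,0.0014,0,-0.0003,0],[1,0.0014,0,-0.0003,0],[1,0.0014,0,-0.0003,0],[1,0.0014,0,-0.0003,0],[1,0.0014,0,-0.0003,0]]]'; python3 -m pendant '[[[1,0,0,0,0],[1,0,0,0,0],[1,0,0,0,0],[1,0,0,-0.02,0],[1,0,0,-0.06,0],[1,0,0,-0.1,0],[1,0,0,-0.14,0],[1,0,0,-0.146,0]]]'; python3 - <<'E'
from h import *
s=env.state();print(s['eef_pos'],s['joints'].round(2))
rel([573.2,-263,137],-2.5+2*np.pi)
E
```

```text
t: 17.4
eef_pos: [523.8, -195.1, -8.7]
tcp_rot: [3.142, 0.0, 2.206]
ft_force: [0.4, -0.4, 0.3]
opening: 0.513
t: 18.2
eef_pos: [525.3, -195.7, 141.6]
tcp_rot: [3.139, 0.006, 2.206]
ft_force: [0.7, 0.1, -0.2]
opening: 0.998
[ 525.30753938 -195.74761243  141.63912223] [-0.47  0.44  1.77 -0.    0.92 -1.11]
shift [-0.0826 -0.0013  0.0046] turn -1.5772 (mod 2pi)
```

```bash
python3 -m pendant '[[[1,-0.01,0,0,-0.14],[1,-0.02,0,0,-0.28],[1,-0.03,0,0,-0.42],[1,-0.04,0,0,-0.56],[1,-0.05,0,0,-0.7],[1,-0.06,0,0,-0.84],[1,-0.07,0,0,-0.98],[1,-0.083,-0.001,0,-1.12]]]'; python3 -m pendant '[[[1,0,0,0,-0.1],[1,0,0,0,-0.17],[1,0,0,0,-0.17],[1,0,0,0,-0.17],[1,0,0,0,-0.17],[1,0,0,0,-0.17],[1,0,0,0,-0.17],[1,0,0,0,-0.17]]]'; python3 - <<'E'
from h import *
from scipy.optimize import least_squares
c,K,W=cam('wrist'); P=cloud(c,K,W); s=env.state(); print(s['eef_pos'],s['tcp_rot'],s['joints'].round(2))
cv2.imwrite('pics/w3.png',c['image']); hsv=cv2.cvtColor(c['image'],cv2.COLOR_BGR2HSV);H,S,V=np.moveaxis(hsv.astype(int),-1,0)
near=np.hypot(P[...,0]-573,P[...,1]+263)<45
t=P[near&(P[...,2]>113)&(P[...,2]<127)]; print('rod top',len(t),t.mean(0) if len(t) else '', cv2.minEnclosingCircle(t[:,:2].astype(np.float32)) if len(t) else '')
q=P[near&(H>12)&(H<34)&(S>80)&(P[...,2]>60)&(P[...,2]<108)]; zt=np.percentile(q[:,2],90); k=q[q[:,2]>zt-3]
print('collar top z',zt,len(k),cv2.minEnclosingCircle(k[:,:2].astype(np.float32)))
g=P[(H>100)&(H<125)&(S>130)&near&(P[...,2]>40)]; print('gauge top',np.percentile(g[:,2],[10,50,90]),g[:,:2].mean(0))
E
```

```text
t: 19.0
eef_pos: [572.0, -262.4, 136.3]
tcp_rot: [3.141, -0.001, -2.951]
ft_force: [-0.0, -0.6, -0.4]
opening: 0.999
t: 19.8
eef_pos: [572.1, -262.4, 137.3]
tcp_rot: [-3.141, 0.0, -2.788]
ft_force: [0.4, 0.0, 0.4]
opening: 0.999
[ 572.10861443 -262.3928809   137.26552683] [-3.14145617e+00  2.84665452e-05 -2.78766528e+00] [-0.53  0.54  1.6  -0.    1.   -2.46]
rod top 448 [ 572.2959173  -264.05041653  119.8660513 ] ((573.1786499023438, -263.6593322753906), 8.246557235717773)
collar top z 101.00898591000932 1137 ((573.6663818359375, -263.66497802734375), 20.091825485229492)
gauge top [47.85790002 52.50834613 53.52369811] [ 560.69650654 -270.95122345]
```

View pics/w3.png

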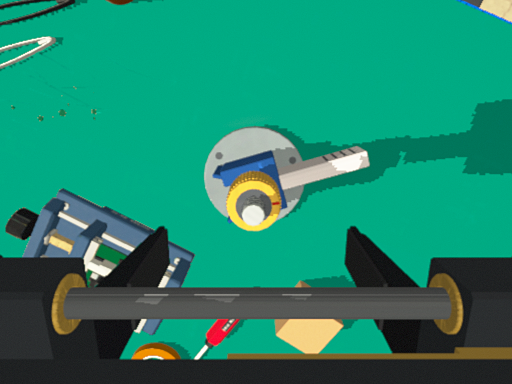

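View: the collar at (253,203) is centred between the fingers. The gauge is seated on the base, with its tail pointing to (355,158). Descending onto the collar with the tips at about z 72.

```bash
python3 -m pendant '[[[0.7,-0.0007,-0.0016,0.02,0],[0.7,-0.0007,-0.0016,0.04,0],[0.7,-0.0007,-0.0016,0.06,0],[0.7,-0.0007,-0.0016,0.08,0],[0.7,-0.0007,-0.0016,0.09,0],[0.7,-0.0007,-0.0016,0.098,0],[0.7,-0.0007,-0.0016,0.098,0],[0.7,-0.0007,-0.0016,0.098,0]]]' && python3 -m pendant '[[[0.2,0,0,0,0],[0.2,0,0,0,0],[0.2,0,0,0,0],[0.2,0,0,0,0],[0.2,0,0,0,0],[0.2,0,0,0,0],[0.2,0,0,0,0],[0.2,0,0,0,0]]]'; python3 -c "
from h import *
s=env.state();print(s['ft_force'],s['moment'],s['joints'].round(2),s['tau'].round(2))"
```

```text
t: 20.65
eef_pos: [573.6, -263.9, 39.9]
tcp_rot: [-3.141, 0.001, -2.787]
ft_force: [0.6, -0.4, 0.9]
opening: 0.703
t: 21.45
eef_pos: [573.8, -264.5, 39.7]
tcp_rot: [-3.14, 0.001, -2.788]
ft_force: [0.3, -4.8, 1.5]
opening: 0.412
[ 0.29204227 -4.81961128  1.52859691] [-0.71459607 -0.2251187  -0.04459177] [-0.54  0.66  1.67 -0.    0.81 -2.46] [ 2.870e+00 -6.471e+01 -1.770e+01  6.600e-01  8.400e-01 -3.000e-02]
```

```bash
python3 -m pendant '[[[0.2,0.0002,-0.0007,0.0003,0.1],[0.2,0.0002,-0.0007,0.0006,0.2],[0.2,0.0002,-0.0007,0.001,0.3],[0.2,0.0002,-0.0007,0.0013,0.4],[0.2,0.0002,-0.0007,0.0016,0.5],[0.2,0.0002,-0.0007,0.0019,0.6],[0.2,0.0002,-0.0007,0.0022,0.7],[0.2,0.0002,-0.0007,0.0025,0.8]]]'; python3 -c "
from h import *
s=env.state();print(s['ft_force'],s['moment'],s['joints'].round(2))"
python3 -m pendant '[[[0.2,0,0,0.0003,0.1],[0.2,0,0,0.0006,0.2],[0.2,0,0,0.001,0.3],[0.2,0,0,0.0013,0.4],[0.2,0,0,0.0016,0.5],[0.2,0,0,0.0019,0.6],[0.2,0,0,0.0022,0.7],[0.2,0,0,0.0025,0.8]]]'; python3 -c "
from h import *
s=env.state();print(s['ft_force'],s['moment'],s['joints'].round(2))"
```

```text
t: 22.25
eef_pos: [573.8, -264.4, 37.1]
tcp_rot: [3.141, 0.001, 2.692]
ft_force: [0.9, -1.0, 1.4]
opening: 0.415
[ 0.86614067 -0.97741673  1.35456892] [-0.04901047 -0.47076664  0.0747454 ] [-0.54  0.66  1.67  0.    0.8  -1.66]
t: 23.05
eef_pos: [574.0, -264.5, 34.6]
tcp_rot: [3.14, 0.001, 1.892]
ft_force: [1.5, -1.5, 1.8]
opening: 0.418
[ 1.53040707 -1.4830754   1.81713502] [-0.20647597 -0.639245   -0.00203556] [-0.54  0.67  1.67  0.    0.8  -0.86]
```

```bash
cat > rd.py <<'E'
from h import *
L=[env.state()]
for _ in range(4): env.read_camera('wrist'); L.append(env.state())
M=np.array([s['moment'][2] for s in L]);F=np.array([s['ft_force'] for s in L]).mean(0)
print('mz turning',M[0].round(3),'rest',M[1:].mean().round(3),M[1:].round(2),'F',F.round(1),'q6',L[-1]['joints'][5].round(3),'tau6',np.round([s['tau'][5] for s in L],3),'t',L[-1]['t'])
E
python3 rd.py
python3 -m pendant '[[[0.2,0,0,0.0002,0.05],[0.2,0,0,0.0003,0.1],[0.2,0,0,0.0005,0.15],[0.2,0,0,0.0006,0.2],[0.2,0,0,0.0008,0.25],[0.2,0,0,0.001,0.3],[0.2,0,0,0.0011,0.35],[0.2,0,0,0.0013,0.4]]]'; python3 rd.py
python3 -m pendant '[[[0.2,0,0,0.0001,0.03],[0.2,0,0,0.0002,0.06],[0.2,0,0,0.0003,0.09],[0.2,0,0,0.0004,0.12],[0.2,0,0,0.0005,0.15],[0.2,0,0,0.0006,0.18],[0.2,0,0,0.0007,0.21],[0.2,0,0,0.0008,0.24]]]'; python3 rd.py
```

```text
mz turning -0.002 rest -0.081 [-0.04 -0.09 -0.1  -0.1 ] F [ 2.5 -1.1  2.3] q6 -0.864 tau6 [-1.602 -1.138  1.372  0.604  0.15 ] t 23.25
t: 24.05
eef_pos: [574.0, -264.5, 33.3]
tcp_rot: [3.14, 0.001, 1.497]
ft_force: [3.2, -1.2, 2.7]
opening: 0.412
mz turning 0.045 rest -0.05 [ 0.01 -0.02 -0.09 -0.1 ] F [ 4.3 -0.8  3.1] q6 -0.464 tau6 [-0.781 -0.498  0.638  0.23   0.007] t 24.25
t: 25.05
eef_pos: [574.0, -264.6, 32.5]
tcp_rot: [3.14, 0.0, 1.257]
ft_force: [4.8, -1.5, 3.8]
opening: 0.412
mz turning 0.075 rest -0.053 [ 0.02 -0.07 -0.08 -0.08] F [ 5.2 -1.   3.4] q6 -0.224 tau6 [-0.453 -0.24   0.328  0.056 -0.047] t 25.25
```

```bash
python3 -m pendant '[[[0.2,0.0002,0.0005,0.0001,0.03],[0.2,0.0002,0.0005,0.0001,0.06],[0.2,0.0002,0.0005,0.0002,0.09],[0.2,0.0002,0.0005,0.0003,0.12],[0.2,0.0002,0.0005,0.0004,0.15],[0.2,0.0002,0.0005,0.0005,0.18],[0.2,0.0002,0.0005,0.0006,0.21],[0.2,0.0002,0.0005,0.0007,0.24]]]'; python3 rd.py
python3 -m pendant '[[[0.2,0,0,0.0001,0.03],[0.2,0,0,0.0002,0.06],[0.2,0,0,0.0003,0.09],[0.2,0,0,0.0004,0.12],[0.2,0,0,0.0005,0.15],[0.2,0,0,0.0006,0.18],[0.2,0,0,0.0007,0.21],[0.2,0,0,0.0008,0.24]]]'; python3 rd.py
```

```text
t: 26.05
eef_pos: [574.0, -264.6, 31.7]
tcp_rot: [3.141, 0.0, 1.016]
ft_force: [2.5, -0.6, 5.9]
opening: 0.417
mz turning 0.008 rest -0.052 [-0.01 -0.07 -0.07 -0.06] F [ 2.1 -1.6  5.4] q6 0.017 tau6 [-0.457 -0.29   0.361  0.064 -0.047] t 26.25
t: 27.05
eef_pos: [574.0, -264.6, 30.9]
tcp_rot: [3.141, 0.0, 0.777]
ft_force: [1.9, -1.5, 5.0]
opening: 0.416
mz turning 0.05 rest -0.068 [-0.05 -0.07 -0.08 -0.08] F [ 2.  -2.2  5. ] q6 0.257 tau6 [-0.459 -0.243  0.323  0.05  -0.053] t 27.25
```

```bash
python3 -m pendant '[[[0.2,0,0,0,0.03],[0.2,0,0,0.0001,0.06],[0.2,0,0,0.0002,0.09],[0.2,0,0,0.0003,0.12],[0.2,0,0,0.0004,0.15],[0.2,0,0,0.0005,0.18],[0.2,0,0,0.0005,0.2],[0.2,0,0,0.0006,0.22]]]'; python3 rd.py
python3 -m pendant '[[[0.2,0,0,0.0001,0.03],[0.2,0,0,0.0002,0.06],[0.2,0,0,0.0003,0.09],[0.2,0,0,0.0004,0.12],[0.2,0,0,0.0005,0.15],[0.2,0,0,0.0006,0.18],[0.2,0,0,0.0006,0.2],[0.2,0,0,0.0007,0.22]]]'; python3 rd.py
```

```text
t: 28.05
eef_pos: [574.0, -264.6, 30.2]
tcp_rot: [3.141, 0.0, 0.556]
ft_force: [2.0, -3.3, 5.5]
opening: 0.415
mz turning 0.014 rest -0.03 [ 0.03 -0.06 -0.04 -0.05] F [ 2.3 -2.9  5.4] q6 0.478 tau6 [-0.353 -0.175  0.22   0.043 -0.024] t 28.25
t: 29.05
eef_pos: [574.0, -264.7, 29.5]
tcp_rot: [3.141, -0.0, 0.336]
ft_force: [2.2, -3.0, 6.4]
opening: 0.419
mz turning 0.094 rest -0.036 [-0.03 -0.01 -0.06 -0.04] F [ 2.3 -3.1  5.4] q6 0.698 tau6 [-0.276 -0.136  0.233  0.05  -0.019] t 29.25
```

```bash
python3 -m pendant '[[[0.2,0,0,0.0001,0.02],[0.2,0,0,0.0001,0.04],[0.2,0,0,0.0002,0.06],[0.2,0,0,0.0002,0.08],[0.2,0,0,0.0003,0.1],[0.2,0,0,0.0004,0.12],[0.2,0,0,0.0004,0.14],[0.2,0,0,0.0005,0.16]]]'; python3 rd.py
```

```text
t: 30.05
eef_pos: [574.0, -264.7, 29.1]
tcp_rot: [3.141, -0.0, 0.176]
ft_force: [2.5, -3.9, 6.6]
opening: 0.414
mz turning 0.063 rest 0.036 [ 0.13  0.03 -0.03  0.  ] F [ 1.6 -3.3  6.3] q6 0.858 tau6 [-0.229 -0.087  0.276  0.091  0.022] t 30.25
```

```bash
python3 -m pendant '[[[0.2,0,0,0.0001,0.02],[0.2,0,0,0.0001,0.04],[0.2,0,0,0.0002,0.06],[0.2,0,0,0.0002,0.08],[0.2,0,0,0.0003,0.1],[0.2,0,0,0.0004,0.12],[0.2,0,0,0.0004,0.14],[0.2,0,0,0.0005,0.16]]]'; python3 rd.py
```

```text
t: 31.05
eef_pos: [574.0, -264.7, 28.7]
tcp_rot: [3.141, -0.0, 0.016]
ft_force: [1.4, -4.0, 7.0]
opening: 0.414
mz turning 0.155 rest 0.102 [0.18 0.06 0.11 0.06] F [ 1.2 -3.3  6.8] q6 1.018 tau6 [-0.16  -0.019  0.342  0.157  0.088] t 31.25
```

```bash
python3 rd.py; python3 rd.py
```

```text
mz turning 0.065 rest 0.073 [0.03 0.08 0.11 0.07] F [ 1.5 -2.9  6.7] q6 1.018 tau6 [0.088 0.072 0.069 0.068 0.068] t 31.45
mz turning 0.069 rest 0.043 [0.02 0.04 0.04 0.07] F [ 1.5 -3.2  7.1] q6 1.018 tau6 [0.068 0.068 0.068 0.068 0.068] t 31.65
```

The settled wrist torque is about 0.068 N m (clean joint-6 torque), and the turning torque is about 0.17 N m. Both point to roughly 10 N of nip, so I'll stop here, release and rise.

```bash
python3 -m pendant '[[[0.6,0,0,0,0],[0.8,0,0,0,0],[0.8,0,0,0,0],[0.8,0,0,0,0],[0.8,0,0,0,0],[0.8,0,0,0,0],[0.8,0,0,0,0],[0.8,0,0,0,0]]]' && python3 -m pendant '[[[0.8,0,0,-0.02,0],[0.8,0,0,-0.04,0],[0.8,0,0,-0.07,0],[0.8,0,0,-0.1,0],[0.8,0,0,-0.13,0],[0.8,0,0,-0.15,0],[0.8,0,0,-0.15,0],[0.8,0,0,-0.15,0]]]'; python3 - <<'E'
from h import *
c,K,W=cam('wrist'); d,_,_=cam('side'); P=cloud(c,K,W);hsv=cv2.cvtColor(c['image'],cv2.COLOR_BGR2HSV);H,S,V=np.moveaxis(hsv.astype(int),-1,0)
near=np.hypot(P[...,0]-573,P[...,1]+263)<45
q=P[near&(H>12)&(H<34)&(S>80)&(P[...,2]>50)&(P[...,2]<108)]; print('collar top z',np.percentile(q[:,2],90))
g=P[(H>100)&(H<125)&(S>130)&near&(P[...,2]>40)]; print('gauge top',np.percentile(g[:,2],[10,50,90]))
cv2.imwrite('pics/fin.png',np.hstack([cv2.resize(c['image'][60:260,150:350],(400,400)),cv2.resize(d['image'][180:300,220:340],(400,400))]))
s=env.state();print(s['t'],s['eef_pos'],s['ft_force'],s['moment'])
E
```

```text
t: 32.45
eef_pos: [573.9, -264.3, 28.4]
tcp_rot: [3.142, -0.0, 0.016]
ft_force: [1.4, 0.3, -0.4]
opening: 0.799
t: 33.25
eef_pos: [573.7, -264.2, 178.0]
tcp_rot: [3.142, 0.0, 0.016]
ft_force: [-0.3, 0.8, -0.4]
opening: 0.8
collar top z 90.03553445322626
gauge top [48.05712411 52.35898778 53.41513982]
33.35 [ 573.40091583 -264.08210263  177.00912513] [-0.94140352  0.97437366 -0.74098299] [ 0.0448543   0.02240685 -0.00056056]
```

View pics/fin.png

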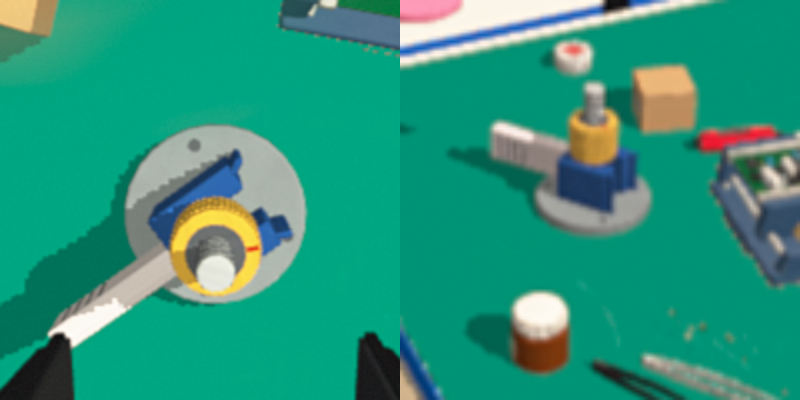

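The final pictures show the gauge seated on the base with its tail free and the collar down on it. The collar top went from z 101 to 90, which matches 3.48 rad without slip. The jar, carton and tin are where they were. Handing in.

```bash
python3 -c "
from h import *
print(env.job_done())"
```

```text
the job is handed in; nothing more can be done
None
```

The gauge is seated on the stand's base and nipped under the collar at roughly 10 N by my estimate. I handed the job in at about 33 s with the gripper clear of everything.

- **Gauge:** The first grasp closed just above the tail because the real fingertips sit about 33 mm above the reported TCP. I corrected for that and the second grasp held. I slid the gauge in under the collar until it stopped against the rod, at about 12 N along the slot and 8 N up from the base.
- **Collar:** I turned it 3.48 rad clockwise. Its top dropped 11 mm, which matches the thread, so the hand did not slip.
- **Nip force:** The settled wrist torque was 0.068 N m and the turning torque about 0.17 N m; taken directly, both give about 9–10 N. Counting the rise over the readings before contact gives up to 15 N. The two don't fully agree, but both are well under the 30 N limit.
- **Final check:** The pictures show the gauge flat on the base with its top at about z 52. The amber jar, carton and tin look undisturbed by eye; I did not re-measure them.

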